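Take the auto-cutter out of a receipt printer

TASK

The receipt printer is open for a cutter change: turn the small blue knob on the cutter until its yellow pointer faces the white triangle, which draws the blade in, and leave it there. Then squeeze the cutter's two green side catches together, lift the cutter out of the printer and finish holding it level in the gripper with both catches still squeezed, at least 8 cm above where it sat. Leave the printer's lid, the paper roll, the tin and the screwdriver where they lie.

Things in the scene. Friction and masses are not known exactly. Their poses are not given: they have to be found in the camera images.
- printer: Light grey receipt printer, lid off, fixed to the bench: 190 mm long (its x, key panel at -x), 130 mm wide (its y), 92 mm high to the rim. Origin: centre of its underside; z up. The cutter sits in a bay in its front half; behind it is the empty paper well. Only two hinge lugs at the rear end (to 100 mm high) and the cutter rise above the rim.
- bay (a point): Centre of the bay's floor, the cutter's seat: 50 mm to -x of the printer's middle, 78 mm above the bench. Steel lips along the bay's front and rear edges, tops level with the rim (14 mm above the seat), are what the catches hook under.
- cutter: Dark grey cassette with a flat top plate, 37 (its x, along the printer's x) by 96 (y) by 36 mm high, about 0.2 kg, loose, seated in the bay with 1 mm play. Origin: centre of its underside; z up. On top: the knob at y = +34 mm and a motor at y = -27 to -47, 12 mm high. Catches (hooked under the lips) and the blade (knob not home) hold it down; freed, it comes straight up, clear after 20 mm.
- knob (a joint): Angle of the cutter's knob, rad: 0 = the yellow pointer on the knob faces the white triangle (blade drawn in); grows as the knob is turned counter-clockwise seen from above. Starts between 0.6 and 1.5; the stops are at -0.5 and 1.8, so home is not at a stop. Light friction (0.02 N m), stays where it is left.
- knob_top (a point): Centre of the top face of the blue knob: a ribbed drum of 22 mm diameter, 16 mm high, upright axis; its foot is the cutter's top plate 16 mm below this point. The yellow pointer runs from the centre to the rim on top and down the side.
- home_mark (a point): Middle of the white triangle on the cutter's top plate, 18 mm from the knob's axis towards the cutter's middle (-y of the cutter); its apex points to the knob.
- catch_front (a joint): Travel of the front green catch, m: 0 = sprung out (latched), 0.005 = pressed fully in. The spring pushes back with 3 N at 0 and 7 N at full travel; its hook clears the lip from 0.0035. Springs out again when let go.
- catch_rear (a joint): Travel of the rear green catch, m, same as the front one.
- catch_front_pad (a point): Centre of the outer face of the front catch's finger pad: 24 mm wide (along the cutter's y), 18 mm high, from 2.5 mm to 21 mm above the printer's rim; 24 mm to -x of the cutter's middle and 26 mm above its underside. The two pads are 48 mm apart over their outer faces, 38 mm when both are pressed in.
- catch_rear_pad (a point): The same point on the rear catch, 24 mm to +x of the cutter's middle.
- lid: The printer's light grey lid lying open side up beside the printer (on its left, +y), 130 by 92 by 24 mm with a black roller in it, loose; origin at the centre of its underside. Leave it alone.
- roll: Roll of receipt paper standing on end, 52 mm diameter, 57 mm high, loose, to the printer's right (-y); origin at the centre of its underside. Leave it alone.
- tin: Round brass-coloured tin, 54 mm diameter, 20 mm high, loose, to the printer's right (-y); origin at the centre of its underside. Leave it alone.
- screwdriver: Screwdriver with an orange handle, 170 mm long, lying close along the printer's right side (-y), loose. Leave it alone.
Not all that is in view belongs to the job. Of the things that look like the cutter, the smaller one is meant.

How it is judged:
On the way, in this order (a step that is already met when the one before it is completed fails the run):
1. the knob's pointer faces the white triangle (within 0.22 rad), the cutter still seated (value of joint knob between -0.22 and 0.22 rad and z of cutter in the frame of printer below 0.084 m), for 0.3 s.
2. both catches are squeezed in (more than 3.5 mm), the cutter still in its bay and the knob still at the triangle (value of joint each of catch_front, catch_rear above 0.0035 m and value of joint knob between -0.25 and 0.25 rad and z of cutter in the frame of printer below 0.092 m), for 0.1 s.
At the end, for the whole second after the job is handed in: The cutter hangs still in the gripper (under 3 cm/s), level within 0.25 rad, its underside at least 75 mm above its seat (153 mm above the bench), both catches squeezed in by more than 3 mm, nowhere touching the printer, the knob's pointer within 0.25 rad of the triangle (z of cutter in the frame of printer above 0.153 m and value of joint each of catch_front, catch_rear above 0.003 m and value of joint knob between -0.25 and 0.25 rad and angle between cutter's own z axis and vertical below 0.25 rad and contact force between the fingers and cutter above 2 N and contact force between printer and cutter below 0.1 N and linear speed of cutter below 0.03 m/s); the arm keeps its last pose, push and grip.
It fails at once if the cutter is forced out of its bay with a catch not squeezed (z of cutter in the frame of printer between 0.085 and 0.092 m and value of joint any of catch_front, catch_rear below 0.0015 m).
It fails at once if the lid is pushed about (more than 3 cm) (distance of lid from where it was at the start of the episode above 0.03 m).
It fails at once if the paper roll is pushed about (more than 3 cm) or knocked over (distance of roll from where it was at the start of the episode above 0.03 m or angle between roll's own z axis and vertical above 0.5 rad).
It fails at once if the tin is pushed about (more than 3 cm) (distance of tin from where it was at the start of the episode above 0.03 m).
It fails at once if the screwdriver is pushed about (more than 3 cm) (distance of screwdriver from where it was at the start of the episode above 0.03 m).
It also fails if it takes over 45 s, if anything falls off the work surface, if the arm or the gripper's body presses on something with over 40 N, if the wrist force passes 120 N, or if a joint passes its speed limit or range.

ROBOT

A 6-joint arm with a two-finger parallel gripper is mounted at the origin on the work surface. World frame = base frame: x ahead of the robot, y to its left, z up, the work surface at z = 0. Lengths are in m, angles in rad, forces in N, time in s.
With the tool pointing down it reaches from about 0.4 to 0.825 m from the base axis. Payload 7 kg.
Tool frame: the origin (TCP) lies at the very end of the fingers, on their centre line; the grasp point (between the pads) lies 19 mm behind it; z points along the fingers, y is the line along which they close (so a half turn about z gives the same grasp; the last joint's range is limited). The gripper opens to 88 mm and grips with 3 to 60 N. Pads are 19 mm wide; open, the fingers measure 130 mm over their backs; the gripper's body (78 mm by 193 mm) begins 47 mm behind the grasp point.
Start: joints at [1.635, 0.359, 0.012, 0, -1.224, -0.288], TCP at [0.15, 0.658, 0.227] pointing down, gripper open.
Joint ranges: [-3.07, 3.07], [-1.43, 2.12], [-1.02, 1.25], [-3.03, 1.67], [-3.05, -0], [-3.03, 3.03]. Speed limits (rad/s): [2.39, 2.39, 3.01, 3.14, 3.14, 3.14].

INTERFACE

Orientations are given as [roll, pitch, yaw] about the fixed x, y, z axes, in that order (R = Rz(yaw) Ry(pitch) Rx(roll)).
In Python, from station import arm gives the robot as it stands. The module is installed in compiled form; this text tells all that it offers.
- The arm moves only by the shell command python3 -m crank 'ROWS' [FORCE]. ROWS is JSON, a list of rows, each an object of numbers: "dx", "dy", "dz": the shift along the world's x, y, z in m; "twist": the turn about the world's z in degrees; "grip": the opening, from -1 (shut) to 1 (fully open). A call has exactly 5 rows; each row is the pose to reach, as a shift and turn from the pose commanded when the call began; what a row does not reach only later rows make up. A row lasts 1/12 s, in which the tool goes at most 41.7 mm and 7.16 degrees, less where a joint would pass 70% of its speed; a pose out of reach is approached as far as the arm can. A call with a gripper value outside its range is refused whole. The fingers move at their own pace and stop on an object; FORCE is the grip in N (left out, the last holds). Time passes only in rows, so rows that repeat a pose let the fingers close, or fill a call up. It gives the time, the measured TCP pose, the force, the opening and the grip force at its end, in the units of the state.
- arm.get_state(): the state, without advancing time (a new reading comes with each control period).
- arm.grab_frame(name): name is "side" or "top" or "wrist"; returns the picture (420x560x3 uint8, red, green, blue); there is no depth.
- arm.get_calibration(name): a dict with "fx", "fy", "cx", "cy" (pixels), "cam_to_world" (4x4, takes a point from camera to world coordinates); the wrist camera has in their place "tool_from_camera" (4x4, takes a point from camera to tool coordinates, whose origin is the TCP and whose axes are the flange's). Camera axes: x right, y down, z forward; pixel columns grow to the right and rows downward; lengths in m; the calibration is good to about 2 mm. A picture is of the moment at which its call begins: read the wrist's pose just before it. get_calibration takes no time and is no camera call.
- arm.job_done(): hands the job in; it is judged then, once.
The state is a dict: "t": time; "q": joint angles; "qd": joint speeds; "joint_efforts": joint torques, N m; "eef_pos": TCP position; "ee_rot": TCP orientation; "force": force on the tool from outside, world axes, zero at the start; "moment": the same for the moment, N m; "width": finger opening in m; "gripper_force": force on a finger pad.
Only numpy, scipy, OpenCV 4.12 (cv2) and the standard library are available. Lean on these libraries where they do the work, as an engineer would, in place of code of your own. Each camera call takes 0.05 s, during which the arm holds its last target. There are 200 camera calls.

## Working session

There is one attempt and no reset: what is moved stays moved. The work goes in short steps, Python scripts to look and compute and a shell command to move; the robot and the scene stay as the last step left them, time stands still between calls to the robot, and variables do not carry over. Pictures are saved under pics/ and viewed, at most 10 in all, crops included, and the job is handed in when it is done.

```bash
mkdir -p pics
python3 - <<'E'
from station import arm
import cv2,numpy as np
s=arm.get_state();print(s)
for n in("top","side"):
    f=arm.grab_frame(n);cv2.imwrite(f"pics/{n}0.png",f[:,:,::-1]);c=arm.get_calibration(n);print(n,c)
print(arm.get_calibration("wrist"))
E
```

```text
{'t': 0.0, 'q': array([ 1.63508220e+00,  3.59376761e-01,  1.10929231e-02, -3.25239229e-04,
       -1.22409041e+00, -2.88108221e-01]), 'qd': array([-3.67474869e-04,  2.65662191e-04,  2.05089410e-03, -6.45423466e-07,
       -1.08813890e-05, -5.49280223e-04]), 'joint_efforts': array([-2.75808407e-04, -5.82708907e+01,  2.93055117e+01,  6.99730933e+00,
        6.87092674e-03, -1.55447933e-04]), 'eef_pos': array([0.14974177, 0.65770301, 0.22564854]), 'ee_rot': array([ 3.13999288e+00, -1.55243413e-04, -2.23932980e-01]), 'force': array([0.37386205, 0.80131143, 0.22656199]), 'moment': array([ 0.02666789,  0.02586366, -0.00840171]), 'gripper_force': 0.0, 'width': 0.08753373759464662}
top {'fx': 388.37799580426486, 'fy': 388.37799580426486, 'cx': 276.1190475156157, 'cy': 213.90946716546273, 'cam_to_world': array([[-0.01110765, -0.98998594,  0.14072833,  0.48933767],
       [-0.99966438,  0.00770009, -0.02473515,  0.0570458 ],
       [ 0.02340383, -0.14095585, -0.98973921,  0.90963803],
       [ 0.        ,  0.        ,  0.        ,  1.        ]])}
side {'fx': 454.23259536208303, 'fy': 454.23259536208303, 'cx': 279.06808282554505, 'cy': 215.31410407501843, 'cam_to_world': array([[-0.98650079, -0.1070826 ,  0.12389309,  0.46344533],
       [-0.16267691,  0.72756399, -0.66647345,  0.72482206],
       [-0.01877244, -0.67763113, -0.73516232,  0.84635668],
       [ 0.        ,  0.        ,  0.        ,  1.        ]])}
{'fx': 359.5372998886772, 'fy': 359.5372998886772, 'cx': 283.55988844790187, 'cy': 213.1143412777738, 'tool_from_camera': array([[ 7.35993873e-04, -9.55261399e-01, -2.95761928e-01,
         8.08529557e-02],
       [ 9.99999600e-01,  8.53352671e-04, -2.67719677e-04,
         8.93056701e-04],
       [ 5.08131504e-04, -2.95761612e-01,  9.55261645e-01,
        -1.57054082e-01],
       [ 0.00000000e+00,  0.00000000e+00,  0.00000000e+00,
         1.00000000e+00]])}
```

View pics/top0.png

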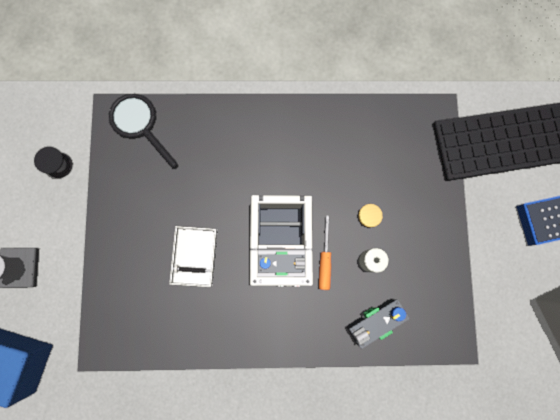

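View pics/side0.png

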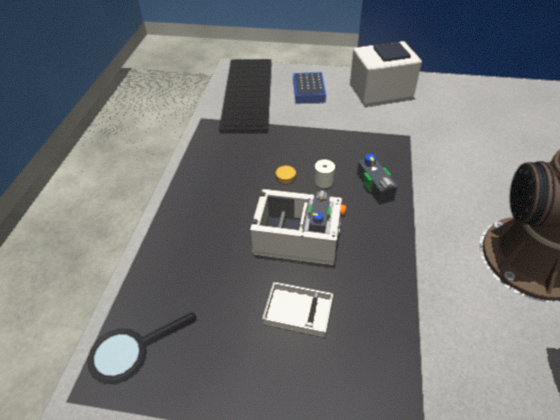

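The top view shows the printer at about (281,240), with the small cutter in its bay at (281,264) and the blue knob at (265,263). The larger look-alike lies at (380,323). The roll, tin, screwdriver and lid are clear of the cutter.

```bash
cat > h.py <<'E'
import cv2,numpy as np
from station import arm
def ray(c,T,u,v):
    d=T[:3,:3]@np.array([(u-c['cx'])/c['fx'],(v-c['cy'])/c['fy'],1]);return T[:3,3],d/np.linalg.norm(d)
def onz(o,d,z): return o+d*(z-o[2])/d[2]
def cross(a,b):
    (o,d),(p,e)=a,b
    s=np.linalg.lstsq(np.c_[d,-e],p-o,rcond=None)[0]; A=o+s[0]*d;B=p+s[1]*e
    return (A+B)/2,np.linalg.norm(A-B)
def blobs(img,lo,hi,amin=6,roi=None):
    m=cv2.inRange(cv2.cvtColor(img,cv2.COLOR_RGB2HSV),lo,hi)
    if roi: k=np.zeros_like(m);x0,y0,x1,y1=roi;k[y0:y1,x0:x1]=255;m&=k
    n,l,s,c=cv2.connectedComponentsWithStats(m)
    return [(round(c[i][0],1),round(c[i][1],1),int(s[i][4])) for i in range(1,n) if s[i][4]>=amin]
BLUE=((105,140,60),(130,255,255));GREEN=((60,120,50),(90,255,255));YEL=((22,120,120),(35,255,255))
def wristT(s,c):
    from scipy.spatial.transform import Rotation as R
    T=np.eye(4);T[:3,:3]=R.from_euler('xyz',s['ee_rot']).as_matrix();T[:3,3]=s['eef_pos'];return T@c['tool_from_camera']
E
python3 - <<'E'
from h import *
t=cv2.imread('pics/top0.png')[:,:,::-1];s=cv2.imread('pics/side0.png')[:,:,::-1]
t=np.ascontiguousarray(t);s=np.ascontiguousarray(s)
ct,cs=[arm.get_calibration(n) for n in('top','side')]
rt=(240,190,316,290);rs=(245,180,350,270)
for n,r in(('B',BLUE),('G',GREEN),('Y',YEL)): print(n,blobs(t,*r,3,rt),blobs(s,*r,3,rs))
b=blobs(t,*BLUE,6,rt)[0];e=blobs(s,*BLUE,6,rs)[0]
print(cross(ray(ct,ct['cam_to_world'],*b[:2]),ray(cs,cs['cam_to_world'],*e[:2])))
print('knob',onz(*ray(ct,ct['cam_to_world'],*b[:2]),.128))
for g in blobs(t,*GREEN,3,rt): print('pad',onz(*ray(ct,ct['cam_to_world'],*g[:2]),.11))
# printer outline
for p in((251,197),(311,197),(312,285),(251,285)): print(onz(*ray(ct,ct['cam_to_world'],*p),.092))
E
```

```text
B [] [(np.float64(318.5), np.float64(216.0), 44)]
G [] [(np.float64(309.8), np.float64(208.3), 12), (np.float64(328.5), np.float64(210.3), 13)]
Y [] []Traceback (most recent call last):
  File "<stdin>", line 7, in <module>
IndexError: list index out of range
```

Run:
```python
from h import *
t=np.ascontiguousarray(cv2.imread('pics/top0.png')[:,:,::-1])
h=cv2.cvtColor(t,cv2.COLOR_RGB2HSV)
for y in range(256,272,2): print([tuple(int(a) for a in h[y,x]) for x in range(259,273,2)])
print([tuple(int(a) for a in h[y,x]) for x in (278,281,284) for y in (252,254,273,275)])
```

```text
[(105, 7, 148), (114, 9, 146), (109, 12, 169), (90, 3, 169), (105, 6, 170), (111, 11, 170), (111, 10, 172)]
[(109, 12, 167), (113, 33, 172), (110, 98, 217), (30, 88, 238), (87, 14, 196), (114, 15, 173), (107, 10, 172)]
[(111, 30, 172), (108, 125, 228), (108, 116, 235), (29, 94, 255), (108, 87, 232), (109, 104, 211), (111, 10, 172)]
[(112, 59, 181), (107, 134, 234), (108, 117, 225), (32, 59, 223), (108, 115, 236), (108, 124, 230), (111, 15, 170)]
[(112, 48, 171), (107, 130, 233), (108, 129, 235), (108, 126, 235), (108, 126, 237), (108, 125, 229), (107, 13, 173)]
[(113, 13, 160), (108, 130, 218), (108, 129, 236), (108, 126, 236), (108, 126, 237), (110, 91, 197), (111, 10, 171)]
[(109, 12, 169), (115, 17, 165), (111, 81, 192), (110, 104, 205), (111, 64, 194), (110, 9, 170), (107, 10, 173)]
[(114, 8, 151), (115, 11, 144), (105, 9, 170), (115, 9, 171), (107, 10, 171), (107, 10, 171), (109, 12, 173)]
[(69, 87, 216), (69, 55, 198), (69, 94, 218), (66, 37, 225), (69, 87, 217), (70, 54, 198), (69, 95, 218), (66, 37, 225), (68, 87, 218), (69, 55, 199), (69, 95, 218), (67, 38, 226)]
```

Run:
```python
from h import *
t=np.ascontiguousarray(cv2.imread('pics/top0.png')[:,:,::-1]);s=np.ascontiguousarray(cv2.imread('pics/side0.png')[:,:,::-1])
ct,cs=[arm.get_calibration(n) for n in('top','side')]
rt=(246,190,316,290);rs=(245,180,350,270)
B=((100,60,150),(115,255,255));G=((55,45,100),(80,255,255));Y=((20,45,180),(38,255,255))
b=blobs(t,*B,10,rt);g=blobs(t,*G,6,rt);y=blobs(t,*Y,2,rt);print(b,g,y,blobs(s,*Y,2,rs))
R=lambda p:ray(ct,ct['cam_to_world'],*p)
print(cross(R((265,263.2)),ray(cs,cs['cam_to_world'],318.5,215)))
print('knob',onz(*R((265,263.2)),.128))
for k in g: print('pad',onz(*R(k[:2]),.111))
m=cv2.inRange(cv2.cvtColor(t,cv2.COLOR_RGB2HSV),(0,0,195),(180,40,255));k=np.zeros_like(m);k[185:295,240:320]=255
c=max(cv2.findContours(m&k,0,2)[0],key=cv2.contourArea);r=cv2.minAreaRect(c);print(r,cv2.boxPoints(r))
P=[onz(*R(p),.092) for p in cv2.boxPoints(r)];print(np.round(P,4),np.mean(P,0))
```

```text
[(np.float64(264.7), np.float64(263.5), 85)] [(np.float64(281.2), np.float64(253.0), 32), (np.float64(281.2), np.float64(273.1), 34)] [(np.float64(265.4), np.float64(259.1), 10)] [(np.float64(314.4), np.float64(213.8), 5)]
(array([0.50104232, 0.06080336, 0.12849179]), np.float64(0.000457647120295664))
knob [0.5012785  0.06081479 0.128     ]
pad [0.52191613 0.02757236 0.111     ]
pad [0.48120428 0.02809987 0.111     ]
((281.0, 240.5), (91.0, 62.0), 90.0) [[250. 195.]
 [312. 195.]
 [312. 286.]
 [250. 286.]]
[[ 0.6469  0.092   0.092 ]
 [ 0.646  -0.0409  0.092 ]
 [ 0.4538 -0.0362  0.092 ]
 [ 0.4554  0.0923  0.092 ]] [0.55050717 0.02681027 0.092     ]
```

The knob is near (0.501, 0.061, 0.129) and the cutter's middle near (0.5015, 0.028). The pointer is about 1.45 rad from home. I'll go above the knob.

```bash
python3 -m crank '[{"dx":0.02,"dy":-0.034,"twist":1},{"dx":0.04,"dy":-0.068,"twist":2},{"dx":0.06,"dy":-0.102,"twist":3},{"dx":0.08,"dy":-0.136,"twist":4},{"dx":0.1,"dy":-0.17,"twist":5,"grip":0.14}]'
python3 -m crank '[{"dx":0.02,"dy":-0.034},{"dx":0.04,"dy":-0.068},{"dx":0.06,"dy":-0.102},{"dx":0.08,"dy":-0.136},{"dx":0.1,"dy":-0.17,"grip":0.14}]'
python3 -m crank '[{"dx":0.02,"dy":-0.034},{"dx":0.04,"dy":-0.068},{"dx":0.06,"dy":-0.102},{"dx":0.08,"dy":-0.136},{"dx":0.1,"dy":-0.17,"grip":0.14}]'
```

```text
invalid input at $[0]: expected keys dx, dy, dz, twist, grip
invalid input at $[0]: expected keys dx, dy, dz, twist, grip
invalid input at $[0]: expected keys dx, dy, dz, twist, grip
```

All five keys are needed in every row.

```bash
python3 -m crank '[{"dx":0.02,"dy":-0.034,"dz":0,"twist":1,"grip":0.14},{"dx":0.04,"dy":-0.068,"dz":0,"twist":2,"grip":0.14},{"dx":0.06,"dy":-0.102,"dz":0,"twist":3,"grip":0.14},{"dx":0.08,"dy":-0.136,"dz":0,"twist":4,"grip":0.14},{"dx":0.1,"dy":-0.17,"dz":0,"twist":5,"grip":0.14}]'
python3 -m crank '[{"dx":0.02,"dy":-0.034,"dz":0,"twist":0,"grip":0.14},{"dx":0.04,"dy":-0.068,"dz":0,"twist":0,"grip":0.14},{"dx":0.06,"dy":-0.102,"dz":0,"twist":0,"grip":0.14},{"dx":0.08,"dy":-0.136,"dz":0,"twist":0,"grip":0.14},{"dx":0.1,"dy":-0.17,"dz":0,"twist":0,"grip":0.14}]'
python3 -m crank '[{"dx":0.02,"dy":-0.034,"dz":0,"twist":0,"grip":0.14},{"dx":0.04,"dy":-0.068,"dz":0,"twist":0,"grip":0.14},{"dx":0.06,"dy":-0.102,"dz":0,"twist":0,"grip":0.14},{"dx":0.08,"dy":-0.136,"dz":0,"twist":0,"grip":0.14},{"dx":0.1,"dy":-0.17,"dz":0,"twist":0,"grip":0.14}]'
```

```text
t: 0.52
eef_pos: [0.2503, 0.4862, 0.2261]
ee_rot: [3.141, 0.0, -0.135]
force: [0.3, 0.2, 0.3]
width: 0.06
gripper_force: 0.0
t: 0.93
eef_pos: [0.3501, 0.3162, 0.2265]
ee_rot: [-3.141, 0.0, -0.136]
force: [1.3, 0.5, -0.6]
width: 0.05
gripper_force: 0.0
t: 1.35
eef_pos: [0.4502, 0.1462, 0.2267]
ee_rot: [-3.141, -0.0, -0.136]
force: [-0.0, 0.7, 0.1]
width: 0.05
gripper_force: 0.0
```

```bash
python3 -m crank '[{"dx":0.02,"dy":-0.034,"dz":0,"twist":0,"grip":0.14},{"dx":0.04,"dy":-0.068,"dz":-0.01,"twist":0,"grip":0.14},{"dx":0.051,"dy":-0.085,"dz":-0.02,"twist":0,"grip":0.14},{"dx":0.051,"dy":-0.085,"dz":-0.02,"twist":0,"grip":0.14},{"dx":0.051,"dy":-0.085,"dz":-0.02,"twist":0,"grip":0.14}]'
cat > look.py <<'E'
import sys
from h import *
s=arm.get_state();f=arm.grab_frame('wrist');n=sys.argv[1];cv2.imwrite(f'pics/{n}.png',f[:,:,::-1])
c=arm.get_calibration('wrist');np.savez(f'pics/{n}.npz',T=wristT(s,c));print(s['eef_pos'],s['ee_rot'])
E
python3 look.py w1
```

```text
t: 1.77
eef_pos: [0.5006, 0.0618, 0.2055]
ee_rot: [3.14, 0.002, -0.14]
force: [-0.8, -0.7, 0.1]
width: 0.0499
gripper_force: 0.0
[0.50056348 0.06179449 0.20553255] [ 3.14036615e+00  1.96193537e-03 -1.39530676e-01]
```

View pics/w1.png

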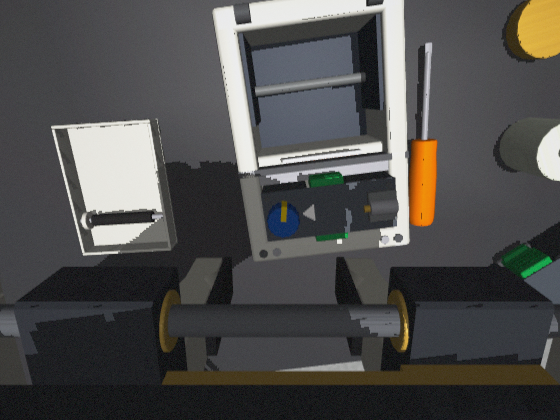

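The wrist view shows the knob at (283,219), with its yellow pointer facing up-image to (284,203). The white triangle is at (309,213), and the green catches are at (325,180) and (332,236).

```bash
cat > meas.py <<'E'
import sys
from h import *
n=sys.argv[1];x0,y0,x1,y1=map(int,sys.argv[2:6]);T=np.load(f'pics/{n}.npz')['T'];c=arm.get_calibration('wrist')
f=np.ascontiguousarray(cv2.imread(f'pics/{n}.png')[:,:,::-1]);h=cv2.cvtColor(f,cv2.COLOR_RGB2HSV)
roi=(x0,y0,x1,y1)
for nm,lo,hi,z in(('blue',(100,100,40),(130,255,255),.126),('yel',(18,90,90),(40,255,255),.130),('green',(50,100,40),(90,255,255),.109),('white',(0,0,150),(180,50,255),.114)):
    for b in blobs(f,lo,hi,12,roi): print(nm,b[2],np.round(b[:2],1),np.round(onz(*ray(c,T,*b[:2]),z),4))
m=cv2.inRange(h,(100,100,40),(130,255,255))|cv2.inRange(h,(18,90,90),(40,255,255));k=np.zeros_like(m);k[y0:y1,x0:x1]=255
C=cv2.findContours(m&k,0,2)[0];C=max(C,key=cv2.contourArea);e=cv2.minEnclosingCircle(C);print('knob circ',e,onz(*ray(c,T,*e[0]),.127))
E
python3 meas.py w1 262 165 362 250
```

```text
blue 801 [282.9 220.8] [0.5023 0.061  0.126 ]
yel 87 [283.4 213.3] [0.5089 0.0598 0.13  ]
green 411 [325.6 179.3] [0.5235 0.0271 0.109 ]
green 171 [331.6 236.3] [0.4793 0.0272 0.109 ]
white 12 [265.8 165.2] [0.5403 0.0677 0.114 ]
white 620 [316.2 172.5] [0.5303 0.0336 0.114 ]
white 25 [339. 241.] [0.4769 0.0226 0.114 ]
knob circ ((282.68505859375, 219.57289123535156), 17.735353469848633) [0.50351216 0.06101    0.127     ]
```

```bash
python3 -m crank '[{"dx":0.001,"dy":-0.001,"dz":-0.03,"twist":0,"grip":0.14},{"dx":0.001,"dy":-0.001,"dz":-0.06,"twist":0,"grip":0.14},{"dx":0.001,"dy":-0.001,"dz":-0.08,"twist":0,"grip":0.14},{"dx":0.001,"dy":-0.001,"dz":-0.088,"twist":0,"grip":0.14},{"dx":0.001,"dy":-0.001,"dz":-0.088,"twist":0,"grip":0.14}]' 10
python3 -m crank '[{"dx":0,"dy":0,"dz":0,"twist":0,"grip":-0.3},{"dx":0,"dy":0,"dz":0,"twist":0,"grip":-0.6},{"dx":0,"dy":0,"dz":0,"twist":0,"grip":-0.8},{"dx":0,"dy":0,"dz":0,"twist":0,"grip":-0.8},{"dx":0,"dy":0,"dz":0,"twist":0,"grip":-0.8}]' 10
```

```text
t: 2.23
eef_pos: [0.5007, 0.0627, 0.1174]
ee_rot: [3.14, 0.002, -0.135]
force: [0.1, 0.6, -0.0]
width: 0.0499
gripper_force: 0.0
t: 2.65
eef_pos: [0.5022, 0.0624, 0.1194]
ee_rot: [-3.141, -0.001, -0.136]
force: [0.8, 0.3, -0.8]
width: 0.0223
gripper_force: 0.0
```

```bash
python3 -m crank '[{"dx":0,"dy":0,"dz":0,"twist":0,"grip":-0.9},{"dx":0,"dy":0,"dz":0,"twist":-4,"grip":-0.9},{"dx":0,"dy":0,"dz":0,"twist":-10,"grip":-0.9},{"dx":0,"dy":0,"dz":0,"twist":-15,"grip":-0.9},{"dx":0,"dy":0,"dz":0,"twist":-20,"grip":-0.9}]' 12
python3 -c "
from station import arm;s=arm.get_state();print(s['moment'],s['gripper_force'])"
```

```text
t: 3.07
eef_pos: [0.5022, 0.0621, 0.1193]
ee_rot: [-3.141, -0.001, -0.49]
force: [-1.0, -0.3, 4.3]
width: 0.0203
gripper_force: 12.0
[-0.16827027  0.57403075  0.03616298] 11.997233033180237
```

```bash
python3 -m crank '[{"dx":0,"dy":0,"dz":0,"twist":-6,"grip":-0.9},{"dx":0,"dy":0,"dz":0,"twist":-12,"grip":-0.9},{"dx":0,"dy":0,"dz":0,"twist":-18,"grip":-0.9},{"dx":0,"dy":0,"dz":0,"twist":-24,"grip":-0.9},{"dx":0,"dy":0,"dz":0,"twist":-30,"grip":-0.9}]' 12
python3 -m crank '[{"dx":0,"dy":0,"dz":0,"twist":-6,"grip":-0.9},{"dx":0,"dy":0,"dz":0,"twist":-12,"grip":-0.9},{"dx":0,"dy":0,"dz":0,"twist":-18,"grip":-0.9},{"dx":0,"dy":0,"dz":0,"twist":-24,"grip":-0.9},{"dx":0,"dy":0,"dz":0,"twist":-30,"grip":-0.9}]' 12
python3 look.py w2
```

```text
t: 3.48
eef_pos: [0.502, 0.0619, 0.1193]
ee_rot: [-3.141, -0.0, -1.014]
force: [-2.5, -0.6, 5.9]
width: 0.0205
gripper_force: 12.0
t: 3.9
eef_pos: [0.5017, 0.0618, 0.1193]
ee_rot: [-3.142, -0.0, -1.538]
force: [-2.9, -0.3, 6.6]
width: 0.0201
gripper_force: 12.0
[0.50171637 0.06178666 0.11927217] [-3.14155391e+00 -3.58000554e-04 -1.53797395e+00]
```

View pics/w2.png

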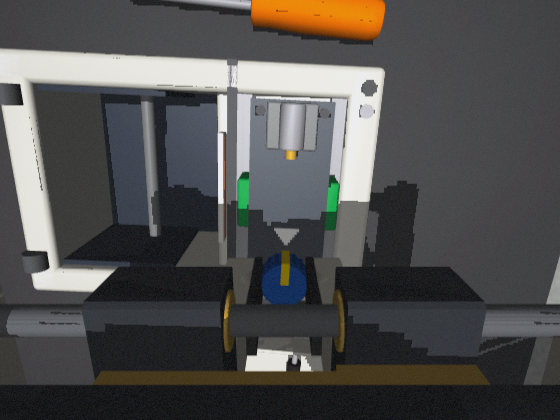

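The pointer (285,268) now faces the triangle (286,236). I'll release, rise and check.

```bash
python3 -m crank '[{"dx":0,"dy":0,"dz":0,"twist":0,"grip":-0.3},{"dx":0,"dy":0,"dz":0,"twist":0,"grip":0},{"dx":0,"dy":0,"dz":0,"twist":0,"grip":0},{"dx":0,"dy":0,"dz":0.02,"twist":0,"grip":0},{"dx":0,"dy":0,"dz":0.05,"twist":0,"grip":0.9}]'
python3 -m crank '[{"dx":0,"dy":-0.01,"dz":0.02,"twist":-2,"grip":0.9},{"dx":0,"dy":-0.02,"dz":0.03,"twist":-2,"grip":0.9},{"dx":0,"dy":-0.034,"dz":0.03,"twist":-2,"grip":0.9},{"dx":0,"dy":-0.034,"dz":0.03,"twist":-2,"grip":0.9},{"dx":0,"dy":-0.034,"dz":0.03,"twist":-2,"grip":0.9}]'
python3 look.py w3
```

```text
t: 4.37
eef_pos: [0.4999, 0.0614, 0.1664]
ee_rot: [3.136, -0.002, -1.533]
force: [0.8, -0.2, -0.4]
width: 0.0457
gripper_force: 0.0
t: 4.78
eef_pos: [0.5015, 0.0275, 0.1982]
ee_rot: [3.141, 0.0, -1.569]
force: [-0.3, 0.2, -0.6]
width: 0.0784
gripper_force: 0.0
[0.50148068 0.02753853 0.19815242] [ 3.14111494e+00  1.29407624e-04 -1.56853722e+00]
```

View pics/w3.png

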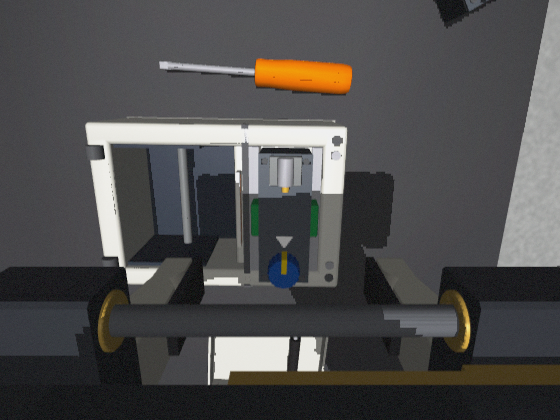

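The pointer (284,260) stands under the triangle (284,242), so the knob is home. The catches are at (255,217) and (314,217).

```bash
python3 meas.py w3 248 196 325 292
```

```text
blue 805 [283.3 271.3] [0.5018 0.0602 0.126 ]
yel 105 [283.7 263.9] [0.5015 0.0526 0.13  ]
green 280 [254.6 217.5] [0.5226 0.026  0.109 ]
green 258 [313.7 218.4] [0.48   0.0265 0.109 ]
knob circ ((283.5, 270.0), 18.200374603271484) [0.50166844 0.05866032 0.127     ]
```

```bash
python3 -m crank '[{"dx":0,"dy":0,"dz":-0.03,"twist":0,"grip":0.6},{"dx":0,"dy":-0.001,"dz":-0.06,"twist":0,"grip":0.6},{"dx":0,"dy":-0.001,"dz":-0.085,"twist":0,"grip":0.6},{"dx":0,"dy":-0.001,"dz":-0.1,"twist":0,"grip":0.6},{"dx":0,"dy":-0.001,"dz":-0.1,"twist":0,"grip":0.6}]' 25
python3 -m crank '[{"dx":0,"dy":0,"dz":0,"twist":0,"grip":0.3},{"dx":0,"dy":0,"dz":0,"twist":0,"grip":0.1},{"dx":0,"dy":0,"dz":0,"twist":0,"grip":-0.1},{"dx":0,"dy":0,"dz":0,"twist":0,"grip":-0.3},{"dx":0,"dy":0,"dz":0,"twist":0,"grip":-0.3}]' 25
python3 -m crank '[{"dx":0,"dy":0,"dz":0,"twist":0,"grip":-0.3},{"dx":0,"dy":0,"dz":0,"twist":0,"grip":-0.3},{"dx":0,"dy":0,"dz":0,"twist":0,"grip":-0.3},{"dx":0,"dy":0,"dz":0,"twist":0,"grip":-0.3},{"dx":0,"dy":0,"dz":0,"twist":0,"grip":-0.3}]' 25
```

```text
t: 5.25
eef_pos: [0.4992, 0.0266, 0.0947]
ee_rot: [3.135, -0.002, -1.568]
force: [-0.4, 0.6, -1.3]
width: 0.0702
gripper_force: 0.0
t: 5.67
eef_pos: [0.5023, 0.0274, 0.0996]
ee_rot: [-3.14, 0.001, -1.568]
force: [0.1, 0.3, 3.5]
width: 0.0425
gripper_force: 5.4
t: 6.08
eef_pos: [0.502, 0.0273, 0.0998]
ee_rot: [-3.14, 0.001, -1.568]
force: [-4.1, 1.8, 10.2]
width: 0.0371
gripper_force: 25.0
```

The opening is 37 mm, so both catches are fully pressed. Now I'll lift.

```bash
python3 -m crank '[{"dx":0,"dy":0,"dz":0.003,"twist":0,"grip":-0.3},{"dx":0,"dy":0,"dz":0.006,"twist":0,"grip":-0.3},{"dx":0,"dy":0,"dz":0.01,"twist":0,"grip":-0.3},{"dx":0,"dy":0,"dz":0.015,"twist":0,"grip":-0.3},{"dx":0,"dy":0,"dz":0.02,"twist":0,"grip":-0.3}]'
python3 -m crank '[{"dx":0,"dy":0,"dz":0.008,"twist":0,"grip":-0.3},{"dx":0,"dy":0,"dz":0.02,"twist":0,"grip":-0.3},{"dx":0,"dy":0,"dz":0.035,"twist":0,"grip":-0.3},{"dx":0,"dy":0,"dz":0.05,"twist":0,"grip":-0.3},{"dx":0,"dy":0,"dz":0.06,"twist":0,"grip":-0.3}]'
python3 -m crank '[{"dx":0,"dy":0,"dz":0.01,"twist":0,"grip":-0.3},{"dx":0,"dy":0,"dz":0.02,"twist":0,"grip":-0.3},{"dx":0,"dy":0,"dz":0.03,"twist":0,"grip":-0.3},{"dx":0,"dy":0,"dz":0.035,"twist":0,"grip":-0.3},{"dx":0,"dy":0,"dz":0.035,"twist":0,"grip":-0.3}]'
python3 -m crank '[{"dx":0,"dy":0,"dz":0,"twist":0,"grip":-0.3},{"dx":0,"dy":0,"dz":0,"twist":0,"grip":-0.3},{"dx":0,"dy":0,"dz":0,"twist":0,"grip":-0.3},{"dx":0,"dy":0,"dz":0,"twist":0,"grip":-0.3},{"dx":0,"dy":0,"dz":0,"twist":0,"grip":-0.3}]'
python3 look.py w4
python3 - <<'E'
from h import *
f=arm.grab_frame('side')
a=cv2.resize(f[110:290,220:400],(540,540),interpolation=2)
cv2.imwrite('pics/s4.png',a[:,:,::-1])
E
```

```text
t: 6.5
eef_pos: [0.5018, 0.0271, 0.1189]
ee_rot: [3.141, -0.0, -1.568]
force: [1.0, -0.1, -3.7]
width: 0.037
gripper_force: 24.9
t: 6.92
eef_pos: [0.5024, 0.0273, 0.1806]
ee_rot: [-3.14, 0.0, -1.567]
force: [0.3, -0.2, -2.8]
width: 0.0368
gripper_force: 24.9
t: 7.33
eef_pos: [0.5025, 0.0273, 0.2148]
ee_rot: [-3.14, 0.001, -1.568]
force: [0.7, -1.3, -2.9]
width: 0.0371
gripper_force: 24.9
t: 7.75
eef_pos: [0.5016, 0.0271, 0.2131]
ee_rot: [3.141, -0.0, -1.568]
force: [-0.6, -1.0, -3.1]
width: 0.0365
gripper_force: 24.9
[0.50163291 0.0270719  0.2131204 ] [ 3.14080753e+00 -3.04729207e-04 -1.56774170e+00]
```

View pics/w4.png

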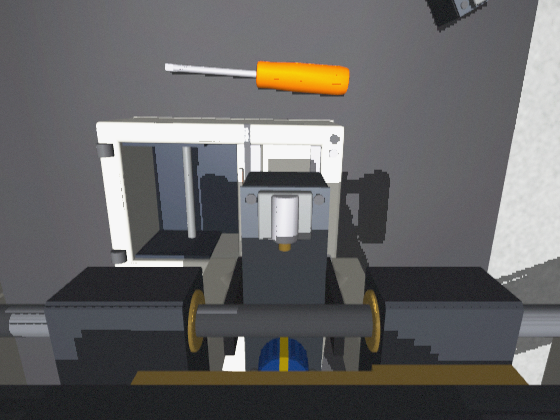

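View pics/s4.png

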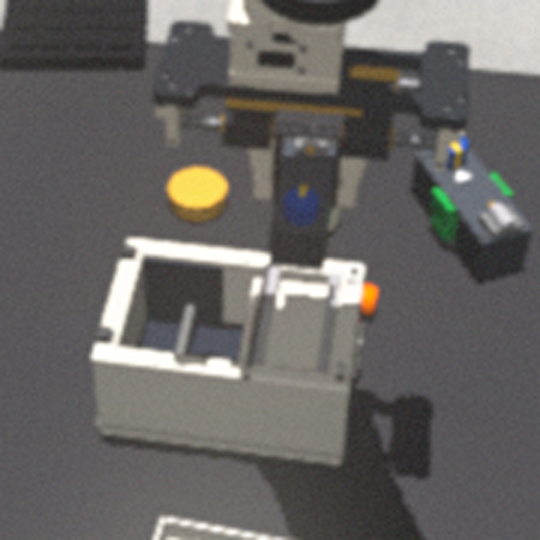

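It is lifted and hanging. A quick levelness check follows: I take points seen when it was seated, shift them by the lift, and compare them with where they appear now.

Run:
```python
from h import *
c=arm.get_calibration('wrist');T3=np.load('pics/w3.npz')['T'];T4=np.load('pics/w4.npz')['T']
for n,p,z in(('motor shaft',(285,189),.121),('motor far top',(286,158),.126),('pointer inner',(284,270),.130)):
    P=onz(*ray(c,T3,*p),z);Q=np.linalg.inv(T4)@np.r_[P+[0,0,.1135],1];print(n,P,c['cx']+c['fx']*Q[0]/Q[2],c['cy']+c['fy']*Q[1]/Q[2])
```

```text
motor shaft [0.50083571 0.00200653 0.121     ] 286.2908013417087 246.46441877247003
motor far top [ 0.50030603 -0.0194525   0.126     ] 288.1415207663772 198.64414756371173
pointer inner [0.50132656 0.05717921 0.13      ] 284.5201151873339 373.97981107216515
```

The predicted positions (shaft at row 246, motor end at row 199) match the picture (about 245 and 197), so the cutter is level. Handing in.

```bash
python3 -c "
from station import arm;print(arm.job_done())"
```

```text
the job is handed in; nothing more can be done
None
```

I turned the knob home and lifted the cutter out with both catches squeezed; it was held level about 11 cm above its seat when I handed the job in (no verdict was returned).

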